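# Clear the slicing board and hold its spring pusher open at the mark

## Task

Get the baguette board ready for the next loaf: with the scraper block, not with the fingers, sweep all four dry crust ends off the open end of the board into the catch tray, then stand the scraper upright back on the worktop, clear of the board, and let go of it. Then grip the spring pusher's upright plate, pull it back until its pointer is level with the mark clip on the front rail, and finish while still holding it there against the spring, so that the loaf can be laid in. Leave the other things on the worktop where they are.

Things in the scene. Friction and masses are not known exactly. Their poses are not given: they have to be found in the camera images.
- board: Slicing board fixed to the worktop: pale wood, 126 mm wide (x), a steel catch tray hooked on its left end. Origin: worktop level, on the centre line; +y runs along the board to the tray. The deck (flat top, 36 mm above the worktop) spans y = -215 to +75 mm and is open at +75; rails 10 mm wide, 12 mm above the deck, line its long sides, 106 mm apart.
- deck_edge (a point): Middle of the open end of the deck, at deck height (36 mm above the worktop); axes as the board's. Things pushed past it in +y fall into the tray.
- tray_floor (a point): Centre of the catch tray's inner floor, 5 mm above the worktop; axes as the board's. Inside, the tray is 106 mm wide and spans y = 79 to 160 mm of the board; its rim is 32 mm above the worktop.
- pusher: Spring pusher: wooden carriage, 98 wide, 40 long, 22 mm high, between the rails, with an upright plate across its middle as handle. Origin: deck height under the plate; axes as the board's. Slides along y only. Rest: 115 mm on the -y side of the board's origin; pulls up to 78 mm towards -y, away from the tray. Its spring drives it back: 5.4 N at rest plus 0.9 N per 10 mm.
- pusher_grip (a point): Point in the pusher's upright plate, 19 mm below its top. The plate is 14 mm thick along the board's y and 70 mm wide across it (x); its top is 71 mm above the deck and it stands 49 mm clear above the carriage. Axes as the board's; pinch it from above across its 14 mm.
- pusher_pointer (a point): Tip of the small steel pointer that sticks out from the pusher's plate line over the front rail (the rail nearer the robot), 57 mm from the centre line. Axes as the board's.
- mark (a point): Top of the dark ridge, 3 mm wide, of the steel mark clip (14 mm wide) on the outer edge of the front rail, 62 mm from the centre line, 5 mm above the rail. 35 to 60 mm towards -y from the pointer's rest place, differing by run; no stop. Axes as the board's: the pusher is at the mark when pointer and ridge have the same place along the board's y.
- scraper: The scraper block (see scraper_mid); origin at the centre of its underside.
- scraper_mid (a point): Centre, half-way up, of the scraper block: a loose upright wooden block with a steel lower edge, standing on the worktop left of the board. 90 mm wide along its own x, 28 mm thick along its own y, 70 mm tall (this point is 35 mm above its underside), about 180 g. Grip it across its 28 mm, in its upper half.
- crust_1_mid (a point): Centre of a loose dry crust end: a hard brown piece 24 x 18 x 12 mm (x, y, z), 10 g; lies flat on the deck between the pusher and the open end at the start, centre 6 mm above the deck.
- crust_1: The same crust end; origin at the centre of its underside.
- crust_2_mid (a point): Centre of a loose dry crust end: a hard brown piece 24 x 18 x 12 mm (x, y, z), 10 g; lies flat on the deck between the pusher and the open end at the start, centre 6 mm above the deck.
- crust_2: The same crust end; origin at the centre of its underside.
- crust_3_mid (a point): Centre of a loose dry crust end: a hard brown piece 24 x 18 x 12 mm (x, y, z), 10 g; lies flat on the deck between the pusher and the open end at the start, centre 6 mm above the deck.
- crust_3: The same crust end; origin at the centre of its underside.
- crust_4_mid (a point): Centre of a loose dry crust end: a hard brown piece 24 x 18 x 12 mm (x, y, z), 10 g; lies flat on the deck between the pusher and the open end at the start, centre 6 mm above the deck.
- crust_4: The same crust end; origin at the centre of its underside.
- honey_jar: Bystander, to be left alone: glass honey jar with a metal lid, 61 mm wide, 100 mm tall, stands behind the board. Origin at the centre of its underside.
- espresso_cup_a: Bystander, to be left alone: espresso cup, 65 mm wide (94 with its handle), 52 mm tall, stands behind the board. Origin at the centre of its underside.
- garlic: Bystander, to be left alone: garlic bulb, about 60 mm wide and 58 mm tall, lies behind the scraper block. Origin at the centre of its underside.
- kitchen_timer: Bystander, to be left alone: egg timer, 62 mm wide, 55 mm tall, stands in front of the right-hand end of the board. Origin at the centre of its underside.
- capsule_4: Bystander, to be left alone: coffee capsule, 37 mm wide, 28 mm tall, stands left of the scraper block. Origin at the centre of its underside.
Things that resemble listed ones, but are neither listed nor needed, are in the scene too. Of the things that look like the scraper, take the one that is farthest to the robot's left at the start.

How it is judged:
On the way, in this order (a step that is already met when the one before it is completed fails the run):
1. the scraper block is gripped and lifted off the worktop (contact force between the fingers and scraper above 1 N and height (world z) of scraper_mid above 0.05 m), for 0.1 s.
2. all four crust ends are in the catch tray while the scraper is still in the gripper (z of each of crust_1_mid, crust_2_mid, crust_3_mid, crust_4_mid in the frame of tray_floor below 0.027 m and y of crust_1_mid in the frame of tray_floor between -0.044 and 0.044 m and x of crust_1_mid in the frame of tray_floor between -0.055 and 0.055 m and y of crust_2_mid in the frame of tray_floor between -0.044 and 0.044 m and x of crust_2_mid in the frame of tray_floor between -0.055 and 0.055 m and y of crust_3_mid in the frame of tray_floor between -0.044 and 0.044 m and x of crust_3_mid in the frame of tray_floor between -0.055 and 0.055 m and y of crust_4_mid in the frame of tray_floor between -0.044 and 0.044 m and x of crust_4_mid in the frame of tray_floor between -0.055 and 0.055 m and contact force between the fingers and scraper above 1 N), for 0.1 s.
3. the scraper stands upright on the worktop, clear of the board, let go (height (world z) of scraper_mid below 0.038 m and angle between scraper_mid's own z axis and vertical below 0.1 rad and contact force between each of the fingers, board and scraper below 0.1 N and linear speed of scraper below 0.02 m/s), for 0.2 s.
4. the pusher is held by the fingers with its pointer level with the mark (y of pusher_pointer in the frame of mark between -0.005 and 0.005 m and contact force between the fingers and pusher above 2 N and linear speed of pusher below 0.02 m/s and contact force between scraper and pusher below 0.1 N), for 0.3 s.
At the end, for the whole second after the job is handed in: The fingers hold the pusher (over 2 N) still with its pointer within 5 mm of the mark along the board; all four crust ends are inside the catch tray, below the deck; the scraper stands upright (within 0.1 rad) on the worktop, let go and not touching the board or the pusher (all of step 3 and all of step 4 and z of each of crust_1_mid, crust_2_mid, crust_3_mid, crust_4_mid in the frame of tray_floor below 0.027 m and y of crust_1_mid in the frame of tray_floor between -0.044 and 0.044 m and x of crust_1_mid in the frame of tray_floor between -0.055 and 0.055 m and y of crust_2_mid in the frame of tray_floor between -0.044 and 0.044 m and x of crust_2_mid in the frame of tray_floor between -0.055 and 0.055 m and y of crust_3_mid in the frame of tray_floor between -0.044 and 0.044 m and x of crust_3_mid in the frame of tray_floor between -0.055 and 0.055 m and y of crust_4_mid in the frame of tray_floor between -0.044 and 0.044 m and x of crust_4_mid in the frame of tray_floor between -0.055 and 0.055 m); the arm keeps its last pose, push and grip.
It fails at once if a crust end is pushed or picked with the fingers (over 1 N) (contact force between the fingers and crust_1 above 1 N or contact force between the fingers and crust_2 above 1 N or contact force between the fingers and crust_3 above 1 N or contact force between the fingers and crust_4 above 1 N).
It fails at once if another thing on the worktop is moved by more than 30 mm (distance of any of honey_jar, espresso_cup_a, garlic, kitchen_timer, capsule_4 from where it was at the start of the episode above 0.03 m).
It also fails if it takes over 70 s, if anything falls off the work surface, if the arm or the gripper's body presses on something with over 40 N, if the wrist force passes 120 N, or if a joint passes its speed limit or range.

## Robot

A 7-joint arm with a two-finger parallel gripper is mounted at the origin on a cart in front of the work surface, level with it; the furniture and walls round the work are solid. World frame = base frame: x ahead of the robot, y to its left, z up, the work surface at z = 0. Lengths are in m, angles in rad, forces in N, time in s.
With the tool pointing down it reaches from about 0.4 to 0.9 m from the base axis. Payload 5.6 kg.
Tool frame: the origin (TCP) lies between the finger pads; the fingertips stand 11 mm ahead of it and the grasp point (between the pads) lies 8 mm behind it; z points along the fingers, y is the line along which they close (so a half turn about z gives the same grasp; the last joint's range is limited). The gripper opens to 92 mm and grips with 3 to 60 N. Pads are 20 mm wide; open, the fingers measure 128 mm over their backs; the gripper's body (75 mm by 189 mm) begins 69 mm behind the grasp point.
Start: joints at [-1.222, 0.468, -0.012, 1.603, 0.006, 1.071, -0.056], TCP at [0.248, 0.601, 0.226] pointing down, gripper open.
Joint ranges: [-2.53, 2.53], [-0.31, 2.02], [-1.57, 1.55], [0.28, 2.44], [-1.29, 4.43], [0.15, 1.84], [-2.92, 2.92]. Speed limits (rad/s): [2.57, 2.57, 3.14, 3.14, 3.14, 3.14, 3.14].

## Interface

Orientations are given as a unit quaternion [w, x, y, z].
In Python, from station import ctrl gives the robot as it stands.
- The arm moves only by the shell command python3 -m handwheel 'ROWS' [OPENING]. ROWS is JSON, a list that holds one entry, the list of rows, each a list of 4 numbers: the shift along the world's x, y, z in cm, then the turn about the world's z in rad. In form: [[[x, y, z, yaw], ...]]. A call has exactly 5 rows; each row shifts and turns the commanded pose from where the row before left it; what a row does not reach is not made up. A row lasts 1/10 s, in which the tool goes at most 50 mm and 8.59 degrees, less where a joint would pass 70% of its speed; a pose out of reach is approached as far as the arm can. A call is refused whole if a number of a shift passes 5 or a number of a turn 0.15, either way. A call with a gripper value outside its range is refused whole. OPENING is the gripper command: -1 is shut, 1 is fully open, values between are in proportion, set as the call begins (- or left out, the last holds). The fingers move at their own pace and stop on an object; the grip force is fixed at half the most. Time passes only in rows, so rows that do not move let the fingers close, or fill a call up. It gives the time, the measured TCP pose, the force, the opening and the grip force at its end, in the units of the state.
- ctrl.get_obs(): the state, without advancing time (a new reading comes with each control period).
- ctrl.read_camera(name): name is "side" or "top"; returns the picture (420x560x3 uint8, red, green, blue); there is no depth.
- ctrl.get_calibration(name): a dict with "camera_matrix" (3x3 intrinsics, pixels), "distortion" ([k1, k2, p1, p2, k3] as OpenCV has them; the pictures are not rectified), "pose" (4x4, takes a point from camera to world coordinates). Camera axes: x right, y down, z forward; pixel columns grow to the right and rows downward; lengths in m; the calibration is good to about 2 mm. A picture is of the moment at which its call begins. get_calibration takes no time and is no camera call.
- ctrl.close_job(): hands the job in; it is judged then, once.
Trained networks look in the newest picture that a camera, given by its name, has taken for a name from the list of things; names that differ only in an ending like _2 or _b are one class to them, and where a whole thing is asked for, a point or a joint stands for the part that bears it (a point fixed in the world has none). Each returns a list of dicts, best first, with "confidence" (0 to 1); they miss things now and then, are a little off and sometimes report something else, mostly with a low value. They report only what shows in the picture. A call takes as long as a camera call. They do not tell look-alikes from the thing itself.
- ctrl.search_frame(name, camera): "position" ([x, y, z] in m, in world coordinates, good to about 4 mm: the middle of the surface that is visible of it).
- ctrl.regions_of(name, camera): "region" (420x560 bool, what is visible of it).
- ctrl.spot_point(name, camera): "position" ([x, y, z] in m, in world coordinates, good to about 4 mm: a listed point, or the origin of a listed thing).
The state is a dict: "clock": time; "q": joint angles; "joint_velocities": joint speeds; "joint_torque": joint torques, N m; "position": TCP position; "orientation": TCP orientation; "contact_force": force on the tool from outside, world axes, zero at the start; "moment": the same for the moment, N m; "width": finger opening in m; "grasp_force": force on a finger pad.
Only numpy, scipy, OpenCV 4.12 (cv2) and the standard library are available. Lean on these libraries where they do the work, as an engineer would, in place of code of your own. Each camera call takes 0.05 s, during which the arm holds its last target. There are 200 camera calls.

## Working session

There is one attempt and no reset: what is moved stays moved. The work goes in short steps, Python scripts to look and compute and a shell command to move; the robot and the scene stay as the last step left them, time stands still between calls to the robot, and variables do not carry over. Pictures are saved under pics/ and viewed, at most 10 in all, crops included, and the job is handed in when it is done.

```bash
mkdir -p pics
cat > h.py <<'E'
from station import ctrl
import cv2, numpy as np
def snap(c,name):
    im=ctrl.read_camera(c); cv2.imwrite(f'pics/{name}.png',im[:,:,::-1]); return im
def px(p,c):
    k=ctrl.get_calibration(c); T=np.linalg.inv(np.array(k['pose']))
    r,_=cv2.projectPoints(np.array([p],float),cv2.Rodrigues(T[:3,:3])[0],T[:3,3],np.array(k['camera_matrix']),np.array(k['distortion'])); return r[0,0].round().astype(int)
def ray(uv,c,z):
    k=ctrl.get_calibration(c);P=np.array(k['pose'])
    n=cv2.undistortPoints(np.array([[uv]],float),np.array(k['camera_matrix']),np.array(k['distortion']))[0,0]
    d=P[:3,:3]@[n[0],n[1],1]; return P[:3,3]+d*(z-P[2,3])/d[2]
def spot(n,c,m=5):
    for r in ctrl.spot_point(n,c)[:m]: print(n,c,np.round(r['position'],3),round(r['confidence'],2),px(r['position'],c))
E
python3 - <<'E'
from h import *
a=snap('top','t0');b=snap('side','s0')
cv2.imwrite('pics/both.png',cv2.resize(np.vstack([a,b])[:,:,::-1],None,fx=.71,fy=.71))
for c in('top','side'):
    for n in('scraper_mid','deck_edge','tray_floor','pusher_grip','pusher_pointer','mark','crust_1_mid','board','capsule_4','garlic','kitchen_timer','honey_jar','espresso_cup_a'): spot(n,c)
print(ctrl.get_obs())
E
```

```text
scraper_mid top [0.467 0.14  0.034] 0.87 [232 223]
scraper_mid top [0.442 0.252 0.036] 0.74 [195 232]
deck_edge top [ 0.512 -0.05   0.04 ] 0.95 [293 207]
tray_floor top [ 0.526 -0.004  0.007] 0.65 [278 205]
tray_floor top [ 0.633 -0.114 -0.001] 0.58 [312 171]
tray_floor top [0.604 0.196 0.   ] 0.56 [215 182]
pusher_grip top [ 0.486 -0.238  0.085] 0.64 [358 212]
pusher_pointer top [ 0.425 -0.226  0.053] 0.92 [353 233]
crust_1_mid top [ 0.488 -0.238  0.086] 0.67 [358 211]
crust_1_mid top [ 0.503 -0.124 -0.002] 0.66 [316 211]
crust_1_mid top [ 0.473 -0.112  0.037] 0.47 [314 219]
crust_1_mid top [ 0.3   -0.358 -0.001] 0.47 [394 274]
capsule_4 top [ 0.381  0.385 -0.003] 0.6 [155 253]
garlic top [ 0.601  0.195 -0.003] 0.66 [215 183]
kitchen_timer top [ 0.298 -0.356  0.   ] 0.75 [393 275]
kitchen_timer top [ 0.51  -0.048  0.037] 0.48 [293 208]
honey_jar top [ 0.634 -0.116  0.   ] 0.71 [312 171]
espresso_cup_a top [ 0.654 -0.002 -0.   ] 0.81 [277 165]
scraper_mid side [0.46  0.135 0.032] 0.9 [284 250]
scraper_mid side [0.442 0.25  0.036] 0.77 [285 274]
scraper_mid side [ 0.442  0.251 -0.004]
[... 1006 characters left out ...]
ray([-1.22198217,  0.46749298, -0.01157742,  1.60270269,  0.00599525,
        1.0714069 , -0.056288  ]), 'joint_velocities': array([-0.00011172,  0.00047188,  0.00095489,  0.00051656, -0.00139129,
        0.0013356 ,  0.00080301]), 'joint_torque': array([ 5.59325654e-04, -5.20410776e+01, -1.19566399e-02, -2.44055682e+01,
       -5.65937546e-02,  1.13744495e-02,  2.60573165e-05]), 'position': array([0.24826587, 0.60072399, 0.2255958 ]), 'orientation': array([2.44187244e-05, 1.94696449e-01, 9.80863544e-01, 8.92379399e-06]), 'contact_force': array([-0.5383826 ,  0.599382  ,  0.57835331]), 'moment': array([ 0.03189802, -0.05892915,  0.0292471 ]), 'grasp_force': 0.0, 'width': 0.09159836940796433}
```

View pics/t0.png

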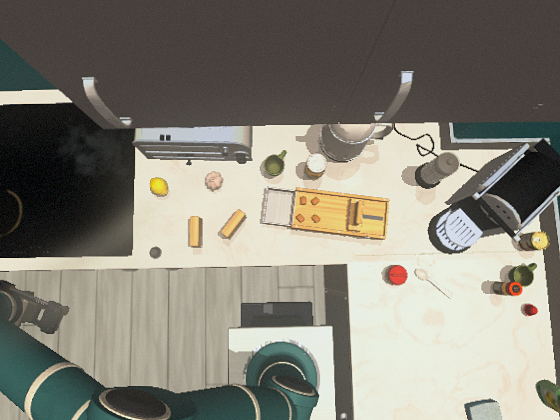

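View pics/s0.png

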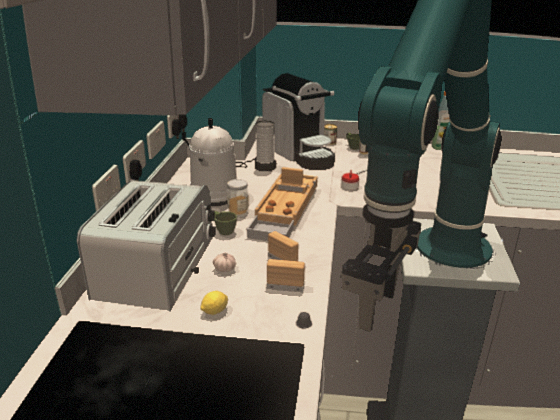

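The top picture shows the tray at (278,207), four crusts at (302-316, 196-219), the pusher plate at (355,211), and two scraper-like blocks at (195,232) and (232,223). The block at (195,232), y≈0.25, is farthest to the robot's left (+y is image left), so it fits the description. I'll confirm it in an enlarged crop.

Run:
```python
from h import *
a=cv2.imread('pics/t0.png');b=cv2.imread('pics/s0.png')
def cr(i,x,y,w,h,s): return cv2.resize(i[y:y+h,x:x+w],None,fx=s,fy=s,interpolation=cv2.INTER_CUBIC)
A=cr(a,175,180,220,66,3.6)   # 792x237
B=np.hstack([cr(b,240,160,100,90,3.8)[:,:380],cr(b,250,220,90,90,3.8)])
c=np.zeros((600,792,3),np.uint8);c[:A.shape[0]]=A;c[240:240+B.shape[0],:B.shape[1]]=B[:360,:792]
cv2.imwrite('pics/c1.png',c)
ctrl.read_camera('top')
for r in ctrl.regions_of('scraper','top')[:3]:
    m=r['region'].astype(np.uint8);ys,xs=np.nonzero(m);p=np.array([ray((x,y),'top',.07)[:2] for x,y in zip(xs,ys)])
    print('scr',p.mean(0).round(3),cv2.minAreaRect((p*1000).astype(np.float32)),len(xs),round(r['confidence'],2))
for n in('crust_1','pusher','board'):
  for r in ctrl.regions_of(n,'top')[:5]:
    ys,xs=np.nonzero(r['region']);p=np.array([ray((x,y),'top',.042)[:2] for x,y in zip(xs,ys)])
    print(n,p.mean(0).round(3),cv2.minAreaRect((p*1000).astype(np.float32)),len(xs),xs.mean(),ys.mean(),round(r['confidence'],2))
```

```text
scr [0.439 0.244] ((439.8016052246094, 243.60806274414062), (93.0507583618164, 35.809871673583984), 0.3502654433250427) 388 0.93
scr [0.594 0.19 ] ((594.88623046875, 189.963134765625), (48.477394104003906, 55.834896087646484), 89.7830581665039) 252 0.72
scr [0.461 0.131] ((460.7598876953125, 130.45164489746094), (36.09288024902344, 88.65030670166016), 52.44746017456055) 346 0.56
crust_1 [ 0.531 -0.08 ] ((530.9713745117188, -79.5513916015625), (12.30916976928711, 15.669820785522461), 88.124267578125) 26 303.15384615384613 200.53846153846155 0.49
crust_1 [ 0.478 -0.069] ((478.4818115234375, -68.63211822509766), (19.475299835205078, 15.272119522094727), 43.24911880493164) 36 300.02777777777777 217.69444444444446 0.42Traceback (most recent call last):
  File "<stdin>", line 14, in <module>
  File "h.py", line 9, in ray
    k=ctrl.get_calibration(c);P=np.array(k['pose'])
ValueError: time passes only in moves, steps and waits
```

View pics/c1.png

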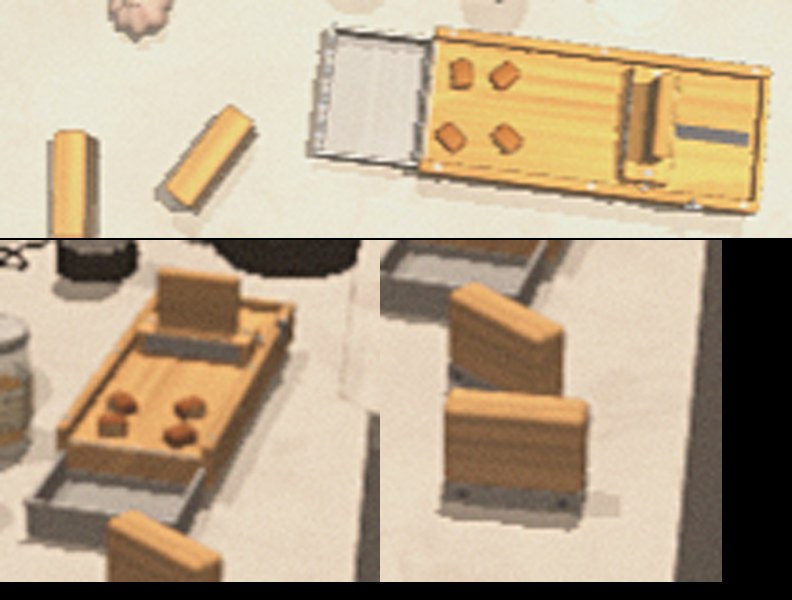

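The crop confirms two blocks. The one at (195,232) lies along world x and is farthest left, so it is the scraper; the rotated one at (232,223) is the look-alike. The mark clip is near top pixel (367,237). Starting to move.

```bash
python3 -m handwheel '[[[1.9,-3.5,-0.7,0.04],[1.9,-3.5,-0.7,0.04],[1.9,-3.5,-0.7,0.04],[1.9,-3.5,-0.7,0.04],[1.9,-3.5,-0.7,0.04]]]' 1
python3 -m handwheel '[[[1.9,-3.5,-0.7,0.04],[1.9,-3.5,-0.7,0.04],[1.9,-3.5,-0.7,0.04],[1.9,-3.5,-0.7,0.04],[1.9,-3.5,-0.7,0.04]]]'
cat >> h.py <<'E'
_cal={c:ctrl.get_calibration(c) for c in('top','side')}
class _C: pass
def px(p,c):
    k=_cal[c]; T=np.linalg.inv(np.array(k['pose']))
    r,_=cv2.projectPoints(np.array([p],float),cv2.Rodrigues(T[:3,:3])[0],T[:3,3],np.array(k['camera_matrix']),np.array(k['distortion'])); return r[0,0].round().astype(int)
def ray(uv,c,z):
    k=_cal[c];P=np.array(k['pose'])
    n=cv2.undistortPoints(np.array([[uv]],float),np.array(k['camera_matrix']),np.array(k['distortion']))[0,0]
    d=P[:3,:3]@[n[0],n[1],1]; return P[:3,3]+d*(z-P[2,3])/d[2]
def st():
    o=ctrl.get_obs();q=o['orientation'];yaw=2*np.arctan2(q[2],q[1])-np.pi/2
    print('t',round(o['clock'],2),'p',o['position'].round(4),'yaxis deg',round(np.degrees(yaw),2),'F',o['contact_force'].round(1),'w',round(o['width'],4),'g',round(o['grasp_force'],1))
E
python3 - <<'E'
from h import *
st()
L=[ray((175+x/3.6-.4,180+y/3.6-.4),'top',z) for x,y,z in((436,28,.048),(420,172,.048),(770,70,.048),(757,212,.048),(648,187,.05),(693,205,.053),(461,73,.042),(504,75,.042),(451,138,.042),(507,139,.042))]
for p in L: print(p.round(4))
spot('scraper_mid','top');spot('scraper_mid','side')
E
```

```text
clock: 2.15
position: [0.3439, 0.4243, 0.1905]
orientation: [0.0, 0.095, 0.995, 0.0]
contact_force: [0.4, 0.8, -0.2]
width: 0.092
grasp_force: 0.0
clock: 2.65
position: [0.439, 0.2494, 0.1556]
orientation: [0.0, -0.005, 1.0, 0.0]
contact_force: [0.2, 0.7, -0.7]
width: 0.0919
grasp_force: 0.0
t 2.65 p [0.439  0.2494 0.1556] yaxis deg 90.57 F [ 0.2  0.7 -0.7] w 0.0919 g 0.0
[ 0.5713 -0.058   0.048 ]
[ 0.4481 -0.0407  0.048 ]
[ 0.5289 -0.3422  0.048 ]
[ 0.4079 -0.3235  0.048 ]
[ 0.4309 -0.232   0.05  ]
[ 0.4146 -0.2685  0.053 ]
[ 0.5329 -0.0786  0.042 ]
[ 0.5304 -0.1152  0.042 ]
[ 0.4772 -0.0682  0.042 ]
[ 0.4753 -0.1157  0.042 ]
scraper_mid top [0.466 0.135 0.036] 0.84 [234 223]
scraper_mid top [0.443 0.252 0.037] 0.63 [195 232]
scraper_mid top [ 0.534 -0.078  0.036] 0.45 [302 200]
scraper_mid top [ 0.537 -0.08   0.04 ] 0.16 [303 199]
scraper_mid side [0.46  0.135 0.032] 0.9 [284 250]
scraper_mid side [0.442 0.25  0.036] 0.77 [285 274]
scraper_mid side [ 0.442  0.251 -0.004] 0.63 [285 288]
```

```bash
python3 -m handwheel '[[[0.3,0.1,-2.8,0],[0,0,-2.8,0],[0,0,-2.8,0],[0,0,-2.0,0],[0,0,-1.0,0]]]' 1
python3 -m handwheel '[[[0,0,0,0],[0,0,0,0],[0,0,0,0],[0,0,0,0],[0,0,0,0]]]' -1
python3 -m handwheel '[[[0,0,0,0],[0,0,0,0],[0,0,0.5,0],[0,0,2,0],[0,0,4,0]]]'
python3 - <<'E'
# board fit: corners (rail tops, board y +75/-215, x +-63)
import numpy as np
W=np.array([[.5713,-.058],[.4481,-.0407],[.5289,-.3422],[.4079,-.3235]]);B=np.array([[.063,.075],[-.063,.075],[.063,-.215],[-.063,-.215]])
wc=W.mean(0);bc=B.mean(0);H=((B-bc).T@(W-wc));th=np.arctan2(H[0,1]-H[1,0],H[0,0]+H[1,1])
R=np.array([[np.cos(th),-np.sin(th)],[np.sin(th),np.cos(th)]]);t=wc-R@bc
print('yaw',np.degrees(th),'origin',t,'res',(W-(B@R.T+t)).round(4).tolist())
for n,p in dict(edge=(0,.075),grip=(0,-.115),ptr=(-.057,-.115),start=(0,-.045),end=(0,.085)).items(): print(n,(R@p+t).round(4))
for n,p in dict(ptr=(.4309,-.232),mark=(.4146,-.2685),c1=(.5329,-.0786),c2=(.5304,-.1152),c3=(.4772,-.0682),c4=(.4753,-.1157)).items(): print(n,(R.T@(np.array(p)-t)).round(4))
E
```

```text
clock: 3.25
position: [0.4401, 0.2521, 0.0401]
orientation: [-0.001, -0.004, 1.0, -0.0]
contact_force: [0.2, -0.3, 0.0]
width: 0.092
grasp_force: 0.0
clock: 3.75
position: [0.4417, 0.252, 0.0423]
orientation: [0.001, -0.004, 1.0, 0.0]
contact_force: [-0.2, 0.0, -0.3]
width: 0.0541
grasp_force: 0.0
clock: 4.25
position: [0.439, 0.2503, 0.1049]
orientation: [-0.003, -0.004, 1.0, -0.002]
contact_force: [0.3, 0.7, -2.7]
width: 0.028
grasp_force: 29.9
yaw -8.303884669464413 origin [ 0.49915963 -0.12183388] res [[-0.001, -0.0013], [0.0004, -0.0022], [-0.0015, 0.0015], [0.0021, 0.002]]
edge [ 0.51   -0.0476]
grip [ 0.4826 -0.2356]
ptr [ 0.4261 -0.2274]
start [ 0.4927 -0.1664]
end [ 0.5114 -0.0377]
ptr [-0.0516 -0.1189]
mark [-0.0625 -0.1573]
c1 [0.0271 0.0477]
c2 [0.03   0.0111]
c3 [-0.0295  0.0499]
c4 [-0.0245  0.0026]
```

```bash
python3 -m handwheel '[[[0,0,2,0],[0.5,-3,2,-0.015],[0.5,-4.3,0,-0.02],[0.5,-4.3,0,-0.02],[0.6,-4.3,0,-0.02]]]'
python3 -m handwheel '[[[0.6,-4.3,0,-0.02],[0.6,-4.3,0,-0.02],[0.6,-4.3,0,-0.02],[0.5,-4.3,0,-0.02],[0.5,-4.3,0,0]]]'
python3 -m handwheel '[[[0.45,-4.3,0,0],[0,-0.1,-1,0],[0,0,0,0],[0,0,0,0],[0,0,0,0]]]'
python3 - <<'E'
from h import *
st(); a=snap('top','t1');b=snap('side','s1')
A=cv2.resize(a[170:250,250:400],None,fx=5.2,fy=3.75);A=cv2.resize(a[170:250,260:400],(525,300),interpolation=2);B=cv2.resize(b[130:255,230:340],(340,300*340*125//110//300),interpolation=2)
c=np.zeros((600,800,3),np.uint8);c[:300,:525]=A;h=min(386,600);c[600-B.shape[0]:,:340]=B[-(600):]
c[:300,:525]=A
cv2.imwrite('pics/c2.png',c[:,:,::-1])
spot('scraper_mid','top',2);spot('scraper_mid','side',2);spot('mark','side',3);spot('pusher_pointer','side',3)
E
```

```text
clock: 4.75
position: [0.4618, 0.0912, 0.1469]
orientation: [-0.0, 0.033, 0.999, 0.0]
contact_force: [0.8, 0.1, -2.1]
width: 0.0277
grasp_force: 29.9
clock: 5.25
position: [0.4898, -0.1239, 0.1467]
orientation: [-0.0, 0.074, 0.997, 0.0]
contact_force: [1.1, 0.2, -2.7]
width: 0.0279
grasp_force: 29.9
clock: 5.75
position: [0.4949, -0.1647, 0.1367]
orientation: [-0.0, 0.072, 0.997, 0.0]
contact_force: [-0.4, -0.2, -2.0]
width: 0.028
grasp_force: 29.9
t 5.75 p [ 0.4949 -0.1647  0.1367] yaxis deg 81.72 F [-0.4 -0.2 -2. ] w 0.028 g 29.9
scraper_mid top [0.466 0.136 0.037] 0.8 [233 223]
scraper_mid top [ 0.476 -0.118  0.032] 0.71 [316 218]
scraper_mid side [0.463 0.137 0.033] 0.92 [283 250]
scraper_mid side [ 0.498 -0.167  0.124] 0.91 [284 172]
pusher_pointer side [ 0.43  -0.228  0.054] 0.55 [308 186]
```

View pics/c2.png

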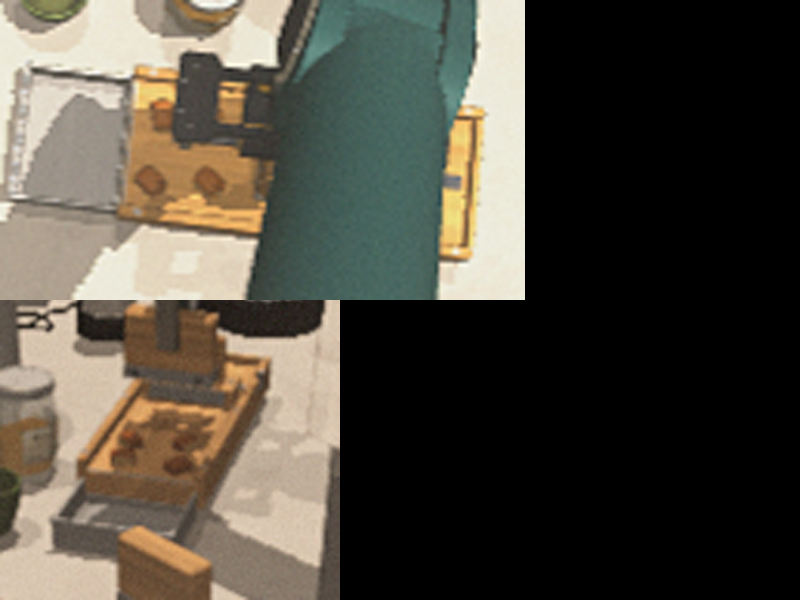

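The scraper is held upright over the deck behind the crusts: its block is at the top of the side crop, and the crusts are ahead of it.

```bash
python3 -m handwheel '[[[0,0,-2,0],[0,0,-2,0],[0,0,-1,0],[0,0,-0.3,0],[0,0,-0.3,0]]]'
```

```text
clock: 6.55
position: [0.4945, -0.1659, 0.0839]
orientation: [-0.001, 0.074, 0.997, 0.001]
contact_force: [-14.1, 5.7, 45.2]
width: 0.028
grasp_force: 30.0
```

```bash
python3 -m handwheel '[[[0,0,0.5,0],[0,0,0,0],[0,0,0,0],[0,0,0,0],[0,0,0,0]]]'
python3 - <<'E'
from h import *
st(); b=snap('side','s2'); cv2.imwrite('pics/c3.png',cv2.resize(b[130:240,230:340],(600,600),interpolation=2)[:,:,::-1])
spot('scraper_mid','side',2)
E
```

```text
clock: 7.05
position: [0.4945, -0.1662, 0.0852]
orientation: [-0.0, 0.073, 0.997, 0.0]
contact_force: [-0.3, -0.8, -2.0]
width: 0.028
grasp_force: 30.0
t 7.05 p [ 0.4945 -0.1662  0.0852] yaxis deg 81.59 F [-0.3 -0.8 -2. ] w 0.028 g 30.0
scraper_mid side [0.462 0.137 0.032] 0.91 [283 251]
scraper_mid side [ 0.494 -0.169  0.073] 0.84 [286 187]
```

View pics/c3.png

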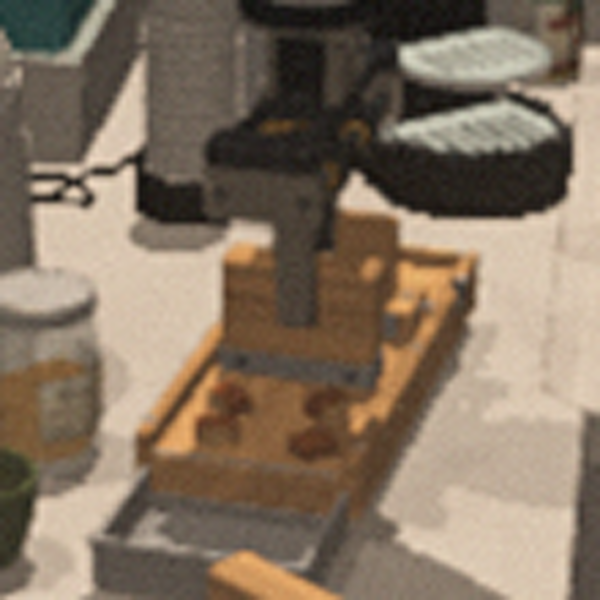

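The scraper sits level between the rails with its lower edge just at the deck, and the crusts are in front of it. Sweeping.

```bash
python3 -m handwheel '[[[0.14,1,0,0],[0.22,1.5,0,0],[0.22,1.5,0,0],[0.22,1.5,0,0],[0.22,1.5,0,0]]]'
python3 -m handwheel '[[[0.17,1.2,0,0],[0.14,1,0,0],[0.14,1,0,0],[0.14,1,0,0],[0.14,1,0,0]]]'
python3 -m handwheel '[[[0.08,0.6,0,0],[0,0,0,0],[0,0,0,0],[0,0,0,0],[0,0,0,0]]]'
python3 - <<'E'
from h import *
st(); a=snap('top','t3');b=snap('side','s3')
c=np.hstack([cv2.resize(b[150:260,230:340],(400,400),interpolation=2),cv2.resize(a[165:255,255:345],(400,400),interpolation=2)])
cv2.imwrite('pics/c4.png',c[:,:,::-1])
E
```

```text
clock: 7.65
position: [0.505, -0.0948, 0.0855]
orientation: [-0.0, 0.073, 0.997, 0.0]
contact_force: [0.2, -0.3, -2.8]
width: 0.0278
grasp_force: 30.0
clock: 8.15
position: [0.5123, -0.0436, 0.0856]
orientation: [0.0, 0.074, 0.997, -0.0]
contact_force: [-0.4, -0.6, -2.7]
width: 0.0281
grasp_force: 30.0
clock: 8.65
position: [0.513, -0.0389, 0.0856]
orientation: [-0.0, 0.074, 0.997, -0.0]
contact_force: [-0.5, -0.2, -0.7]
width: 0.0276
grasp_force: 30.0
t 8.65 p [ 0.513  -0.0389  0.0856] yaxis deg 81.53 F [-0.5 -0.2 -0.7] w 0.0276 g 30.0
```

View pics/c4.png

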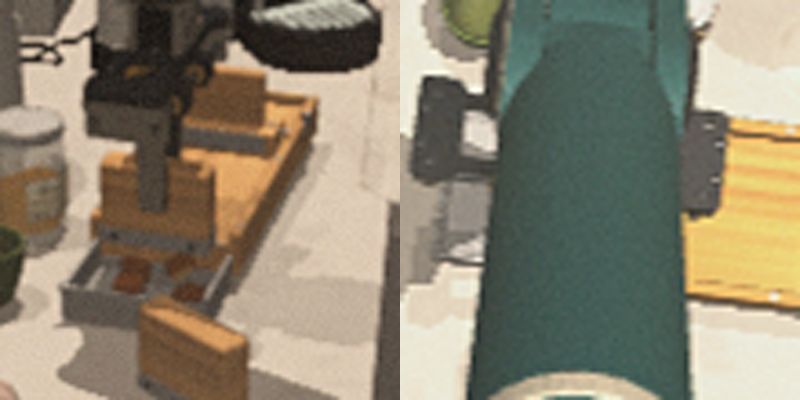

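Crusts show in the tray in the side crop at (130,270), (180,265) and (190,290). I'll push 1 cm further, then lift and check while still holding the scraper.

```bash
python3 -m handwheel '[[[0.14,1,0,0],[0,0,0,0],[0,0,2,0],[0,0,3,0],[0,0,2,0]]]'
python3 -m handwheel '[[[-0.3,3,0,0],[-0.5,4.3,0,0.02],[-0.6,4.3,0,0.02],[-0.6,4.3,0,0.02],[-0.6,4.3,0,0.02]]]'
python3 - <<'E'
from h import *
st(); a=snap('top','t4');b=snap('side','s4')
c=np.hstack([cv2.resize(b[190:250,235:295],(400,400),interpolation=2),cv2.resize(a[180:240,255:315],(400,400),interpolation=2)])
cv2.imwrite('pics/c5.png',c[:,:,::-1])
E
```

```text
clock: 9.25
position: [0.5149, -0.028, 0.157]
orientation: [0.001, 0.073, 0.997, 0.0]
contact_force: [0.1, 0.5, -2.5]
width: 0.0278
grasp_force: 30.0
clock: 9.75
position: [0.4879, 0.1756, 0.1557]
orientation: [0.0, 0.033, 0.999, 0.0]
contact_force: [0.4, -0.4, -2.3]
width: 0.0275
grasp_force: 30.0
t 9.75 p [0.4879 0.1756 0.1557] yaxis deg 86.23 F [ 0.4 -0.4 -2.3] w 0.0275 g 30.0
```

View pics/c5.png

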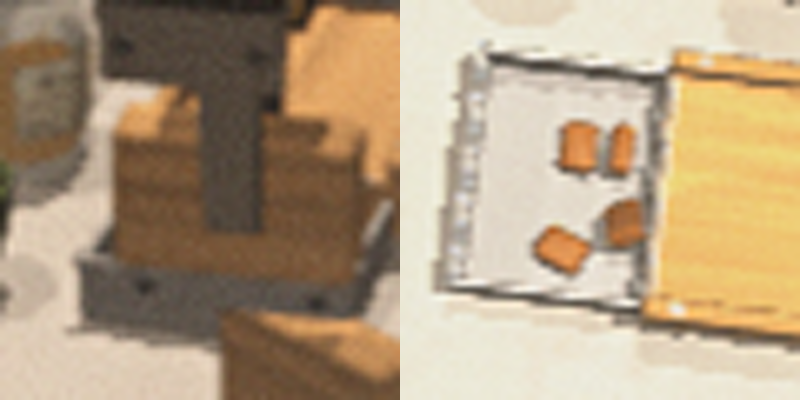

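All four crusts lie inside the tray in the top crop, at (580,145), (622,148), (562,248) and (625,222). Now I'll set the scraper down at its old place.

```bash
python3 -m handwheel '[[[-1.6,2.6,0,0.03],[-1.5,2.5,0,0.04],[-1.5,2.5,-2,0],[0,0,-3,0],[0,0,-3,0]]]'
python3 -m handwheel '[[[0,0,-1.5,0],[0,0,-0.5,0],[0,0,-0.3,0],[0,0,-0.1,0],[0,0,0,0]]]'
```

```text
clock: 10.35
position: [0.4422, 0.251, 0.0752]
orientation: [0.001, -0.003, 1.0, 0.001]
contact_force: [0.4, -0.1, -1.8]
width: 0.0279
grasp_force: 30.0
clock: 10.85
position: [0.443, 0.25, 0.0524]
orientation: [0.001, -0.001, 1.0, 0.0]
contact_force: [-0.3, 0.1, -1.1]
width: 0.0277
grasp_force: 30.0
```

```bash
python3 -m handwheel '[[[0,0,-0.1,0],[0,0,-0.1,0],[0,0,-0.1,0],[0,0,-0.1,0],[0,0,0,0]]]'
```

```text
clock: 11.35
position: [0.4426, 0.2498, 0.048]
orientation: [0.0, -0.002, 1.0, 0.0]
contact_force: [-1.1, 0.1, 2.8]
width: 0.028
grasp_force: 30.0
```

```bash
python3 -m handwheel '[[[0,0,0,0],[0,0,0,0],[0,0,0,0],[0,0,0,0],[0,0,0,0]]]' 1
python3 -m handwheel '[[[0,0,0,0],[0,0,1,0],[0,0,3,0],[0,0,4,0],[0,0,4,0]]]'
python3 -m handwheel '[[[0.4,-4.6,1,-0.02],[0.4,-4.6,0,-0.02],[0.4,-4.6,0,-0.02],[0.4,-4.6,0,-0.02],[0.4,-4.6,0,-0.02]]]'
python3 -m handwheel '[[[0.4,-4.6,0,-0.02],[0.4,-4.6,0,-0.02],[0.4,-4.6,0,-0.01],[0.4,-4.6,0,0],[0.4,-4.6,0,0]]]'
python3 - <<'E'
from h import *
st(); ctrl.read_camera('side');ctrl.read_camera('top'); spot('scraper_mid','side',3);spot('scraper_mid','top',3);spot('pusher_grip','side',2);spot('pusher_pointer','side',2);spot('pusher_pointer','top',2);spot('mark','side',3);spot('mark','top',3)
E
```

```text
clock: 11.85
position: [0.4424, 0.2497, 0.0476]
orientation: [0.0, -0.002, 1.0, 0.0]
contact_force: [-0.5, -0.2, -0.1]
width: 0.0659
grasp_force: 0.0
clock: 12.35
position: [0.4421, 0.2495, 0.1694]
orientation: [-0.0, -0.002, 1.0, -0.0]
contact_force: [0.4, 0.3, 0.4]
width: 0.0919
grasp_force: 0.0
clock: 12.85
position: [0.4624, 0.018, 0.1786]
orientation: [0.001, 0.049, 0.999, 0.0]
contact_force: [0.7, 0.4, 0.8]
width: 0.0919
grasp_force: 0.0
clock: 13.35
position: [0.4824, -0.212, 0.1785]
orientation: [0.001, 0.073, 0.997, 0.0]
contact_force: [0.9, 0.9, 0.3]
width: 0.092
grasp_force: 0.0
t 13.35 p [ 0.4824 -0.212   0.1785] yaxis deg 81.6 F [0.9 0.9 0.3] w 0.092 g 0.0
scraper_mid side [0.443 0.25  0.036] 0.66 [285 274]
scraper_mid top [0.446 0.249 0.036] 0.87 [196 230]
scraper_mid top [0.466 0.138 0.035] 0.68 [233 223]
pusher_grip side [ 0.484 -0.238  0.089] 0.77 [292 174]
pusher_grip side [ 0.66  -0.002 -0.001] 0.64 [221 231]
pusher_pointer side [ 0.43  -0.231  0.053] 0.85 [308 186]
pusher_pointer top [ 0.425 -0.225  0.051] 0.79 [352 233]
mark top [ 0.492 -0.039  0.011] 0.54 [290 215]
```

The scraper stands released at (0.443,0.250). Lowering onto the pusher plate, and making an enlarged crop of the pointer and mark from the first pictures.

```bash
python3 -m handwheel '[[[0.2,-2.6,-1,0],[0,0,-2.8,0],[0,0,-2.8,0],[0,0,-2.3,0],[0,0,-0.95,0]]]'
python3 - <<'E'
from h import *
st();a=cv2.imread('pics/t0.png');b=cv2.imread('pics/s0.png')
c=np.vstack([cv2.resize(a[220:245,340:390],(600,300),interpolation=2),cv2.resize(b[170:195,290:340],(600,300),interpolation=2)])
cv2.imwrite('pics/c6.png',c)
E
```

```text
clock: 14.3
position: [0.4835, -0.2346, 0.0772]
orientation: [-0.002, 0.073, 0.997, 0.001]
contact_force: [-0.1, 0.5, -1.2]
width: 0.0919
grasp_force: 0.0
t 14.3 p [ 0.4835 -0.2346  0.0772] yaxis deg 81.68 F [-0.1  0.5 -1.2] w 0.0919 g 0.0
```

View pics/c6.png

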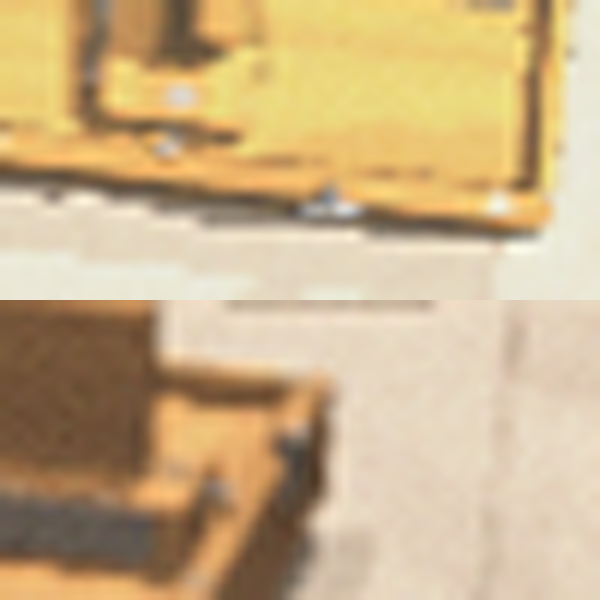

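The pointer tip is at crop (168,147) = top px (353.5,231.8), and the dark ridge with its clip at (331,197) = top px (367.1,236.0). In the side picture they are at (307.7,185.4) and (314.1,181.0).

```bash
python3 -m handwheel '[[[0.1,-0.3,0.1,0],[0,0,0,0],[0,0,0,0],[0,0,0,0],[0,0,0,0]]]' -1
python3 -m handwheel '[[[0,0,0,0],[0,0,0,0],[0,0,0,0],[0,0,0,0],[0,0,0,0]]]'
python3 - <<'E'
from h import *
st()
th=np.radians(-8.3);R=np.array([[np.cos(th),-np.sin(th)],[np.sin(th),np.cos(th)]]);t=np.array([.501,-.123])
for c,u,v in(('top',(353.5,231.8),(367.1,236.0)),('side',(307.7,185.4),(314.1,181.0))):
    p=[R.T@(ray(x,c,.053)[:2]-t) for x in(u,v)]; print(c,np.round(p,4).tolist(),'pull',(p[1]-p[0])[1].round(4))
E
```

```text
clock: 14.8
position: [0.4859, -0.2393, 0.0808]
orientation: [0.001, 0.073, 0.997, -0.0]
contact_force: [-0.2, -0.1, -0.4]
width: 0.054
grasp_force: 0.0
clock: 15.3
position: [0.4855, -0.2384, 0.08]
orientation: [-0.0, 0.073, 0.997, 0.001]
contact_force: [0.5, 6.4, 3.3]
width: 0.014
grasp_force: 2.8
t 15.3 p [ 0.4855 -0.2384  0.08  ] yaxis deg 81.59 F [0.5 6.4 3.3] w 0.014 g 2.8
top [[-0.0552, -0.1142], [-0.0628, -0.1563]] pull -0.0421
side [[-0.0529, -0.1194], [-0.0648, -0.1588]] pull -0.0394
```

```bash
python3 -m handwheel '[[[0,0,0,0],[0,0,0,0],[0,0,0,0],[0,0,0,0],[0,0,0,0]]]'
python3 -m handwheel '[[[-0.1,-0.7,0,0],[-0.12,-0.9,0,0],[-0.13,-0.9,0,0],[-0.13,-0.9,0,0],[-0.1,-0.7,0,0]]]'
python3 -m handwheel '[[[0,0,0,0],[0,0,0,0],[0,0,0,0],[0,0,0,0],[0,0,0,0]]]'
python3 - <<'E'
from h import *
st();a=snap('top','t5');b=snap('side','s5')
c=np.vstack([cv2.resize(a[220:245,340:390],(600,300),interpolation=2),cv2.resize(b[170:195,290:340],(600,300),interpolation=2)])
cv2.imwrite('pics/c7.png',c[:,:,::-1])
spot('pusher_pointer','side',2);spot('pusher_pointer','top',2);spot('pusher_grip','side',2);spot('mark','side',2)
E
```

```text
clock: 15.8
position: [0.4857, -0.2374, 0.08]
orientation: [-0.0, 0.073, 0.997, 0.001]
contact_force: [0.3, 4.6, 2.5]
width: 0.0136
grasp_force: 30.0
clock: 16.3
position: [0.4798, -0.2773, 0.08]
orientation: [-0.001, 0.072, 0.997, 0.002]
contact_force: [-0.1, 10.6, 5.7]
width: 0.0142
grasp_force: 30.0
clock: 16.8
position: [0.4799, -0.2769, 0.08]
orientation: [-0.001, 0.072, 0.997, 0.002]
contact_force: [-1.5, 9.0, 4.8]
width: 0.0136
grasp_force: 30.0
t 16.8 p [ 0.4799 -0.2769  0.08  ] yaxis deg 81.71 F [-1.5  9.   4.8] w 0.0136 g 30.0
pusher_pointer side [ 0.426 -0.271  0.05 ] 0.6 [310 182]
pusher_pointer top [ 0.424 -0.267  0.052] 0.52 [366 233]
pusher_pointer top [ 0.478 -0.273  0.037] 0.37 [366 216]
pusher_grip side [ 0.48  -0.279  0.095] 0.63 [294 167]
```

View pics/c7.png

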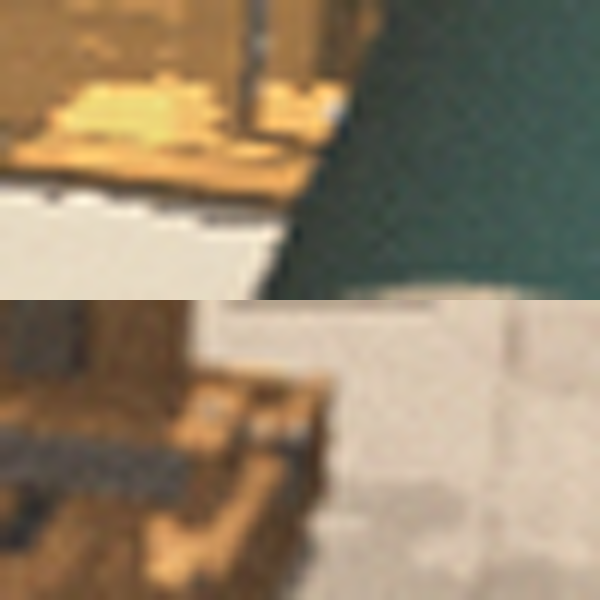

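The side crop shows the pointer at (262,431) next to the clip ridge at (297,433), so they are nearly level. Computing the remainder.

Run:
```python
from h import *
th=np.radians(-8.3);R=np.array([[np.cos(th),-np.sin(th)],[np.sin(th),np.cos(th)]]);t=np.array([.501,-.123])
for n,x in(('ptr',(311.4,180.4)),('ridge',(314.3,180.7)),('ridge0',(314.1,181.0))): print(n,(R.T@(ray(x,'side',.053)[:2]-t)).round(4))
for y in(-.152,-.156,-.160,-.164): print(y,[px([*(R@[x,y]+t),.053],'side').tolist() for x in(-.057,-.062)])
```

```text
ptr [-0.0553 -0.161 ]
ridge [-0.0649 -0.1614]
ridge0 [-0.0648 -0.1588]
-0.152 [[311, 182], [313, 182]]
-0.156 [[312, 181], [313, 181]]
-0.16 [[312, 181], [313, 181]]
-0.164 [[312, 180], [314, 180]]
```

```bash
python3 -m handwheel '[[[0,-0.1,0,0],[0,0,0,0],[0,0,0,0],[0,0,0,0],[0,0,0,0]]]'
python3 -c "
from h import *
st(); print(ctrl.close_job())"
```

```text
clock: 17.6
position: [0.4798, -0.2778, 0.08]
orientation: [-0.001, 0.072, 0.997, 0.002]
contact_force: [-0.6, 8.9, 5.9]
width: 0.0138
grasp_force: 30.0
t 17.6 p [ 0.4798 -0.2778  0.08  ] yaxis deg 81.71 F [-0.6  8.9  5.9] w 0.0138 g 30.0
the job is handed in; nothing more can be done
None
```

I handed the job in at 17.6 s: by camera, all four crusts are in the tray, the scraper stands released on the worktop, and the pusher is held about 41 mm back, within about 2 mm of the mark; no verdict came back.

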